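# Set the envelope feeder's side guide with the size gauge

## Robot

A 7-joint arm with a two-finger parallel gripper is mounted at the origin on the work surface. World frame = base frame: x ahead of the robot, y to its left, z up, the work surface at z = 0. Lengths are in m, angles in rad, forces in N, time in s.
With the tool pointing down it reaches from about 0.4 to 0.85 m from the base axis. Payload 10.4 kg.
Tool frame: the origin (TCP) lies at the very end of the fingers, on their centre line; the grasp point (between the pads) lies 19 mm behind it; x points along the fingers, z is the direction in which the jaws open and shut, and the axes are right-handed (so a half turn about x gives the same grasp; the last joint's range is limited). The gripper opens to 85 mm and grips with 20 to 120 N. Pads are 22 mm wide; open, the fingers measure 114 mm over their backs; the gripper's body (76 mm by 85 mm) begins 54 mm behind the grasp point. The pads swing forward as they close: fully open they stand 13 mm farther back than shut.
Start: joints at [1.289, 0.332, -0.065, 1.46, 0.022, 1.35, -0.088], TCP at [0.16, -0.604, 0.231] pointing down, gripper open.
Joint ranges: [-2.6, 2.6], [-0.5, 2.12], [-1.47, 1.34], [0.16, 2.42], [-1.27, 4.41], [0.06, 2.06], [-2.6, 2.6]. Speed limits (rad/s): [2.22, 2.22, 2.79, 2.79, 3.14, 3.14, 3.14].

## Interface

Orientations are given as a unit quaternion [x, y, z, w].
In Python, from workcell import telemetry, viewer, manip, spot_in, mark_of gives the robot as it stands. The module is installed in compiled form; this text tells all that it offers.
- The arm moves only by the shell command python3 -m crank 'ROWS' [FORCE]. ROWS is JSON, a list of rows, each a list of 3 entries, a list of its own where there are three numbers: the closure, from 0 (fully open) to 1 (shut), then the shift along the world's x, y, z in cm, then the turn, a rotation vector about the world's x, y, z in rad. A call has 1 to 12 rows; each row shifts and turns the commanded pose from where the row before left it; what a row does not reach is not made up. A row lasts 1/12 s, in which the tool goes at most 41.7 mm and 7.16 degrees, less where a joint would pass 70% of its speed; a pose out of reach is approached as far as the arm can. A call with a gripper value outside its range is refused whole. The fingers move at their own pace and stop on an object; FORCE is the grip in N (left out, the last holds). Time passes only in rows, so rows that do not move let the fingers close. It gives the time, the measured TCP pose, the force and the opening at its end, in the units of the state.
- telemetry.get_obs(): the state, without advancing time (a new reading comes with each control period).
- viewer.camera(name): name is "scene" or "side" or "wrist"; returns a dict with "frame" (384x512x3 uint8, red, green, blue), "intrinsics" (3x3 intrinsics, pixels), "cam_to_world" (4x4, takes a point from camera to world coordinates). Camera axes: x right, y up, looking along -z (the intrinsics and any distortion apply to the point x, -y, -z); pixel columns grow to the right and rows downward; lengths in m; the calibration is good to about 2 mm. A picture is of the moment at which its call begins. There is no depth.
- manip.hand_in(): hands the job in, once; it reports no verdict.
Trained networks look in a picture, given as the dict that the camera call returned (one of the last four; its "shot" number tells which), for a name from the list of things; names that differ only in an ending like _2 or _b are one class to them, and where a whole thing is asked for, a point or a joint stands for the part that bears it (a point fixed in the world has none). Each returns a list of dicts, best first, with "conf" (0 to 1); they miss things now and then, are a little off and sometimes report something else, mostly with a low value. They report only what shows in the picture. A call takes as long as a camera call. They do not tell look-alikes from the thing itself.
- spot_in(thing, picture): "location" ([x, y, z] in m, in the coordinates of the camera as it stood for that picture, good to about 4 mm: the middle of the surface that is visible of it).
- mark_of(thing, picture): "location" ([x, y, z] in m, in the coordinates of the camera as it stood for that picture, good to about 4 mm: a listed point, or the origin of a listed thing).
The state is a dict: "clock": time; "joint_pos": joint angles; "joint_velocities": joint speeds; "tau": joint torques, N m; "position": TCP position; "ee_rot": TCP orientation; "ft_force": force on the tool from outside, world axes, zero at the start; "torque": the same for the moment, N m; "grip_width": opening from 0.0 (shut) to 1.0 (fully open).
Only numpy, scipy, OpenCV 4.12 (cv2) and the standard library are available. Lean on these libraries where they do the work, as an engineer would, in place of code of your own. Each camera call takes 0.05 s, during which the arm holds its last target. There are 200 camera calls.

## Task

Set the envelope feeder for the size of the yellow gauge that lies between its guides: turn the click knob clockwise until the side guide just nips the gauge against the fixed guide - stop as soon as the knob comes up firm, do not force it on to the next click - and then turn it back exactly three clicks. Then lift the gauge out by its handle and lay it gently, flat, in the white gauge tray. Move the guide only with its knob and leave the other things on the table where they are.

Things in the scene. Friction and masses are not known exactly. Their poses are not given: they have to be found in the camera images.
- feeder: desktop envelope feeder fixed to the table, grey, 400 mm along its x by 340 mm along its y; steel feed deck 80 mm above the table; feed head across its far end from x = 125 mm, up to 140 mm above the table. Origin on the table under the deck; x points away from the operator's side (within 0.15 rad of the world's x), y to the operator's left, z up
- knob: round black ribbed click knob, vertical axis, at (-65, -140) mm on the feeder's black control strip; 40 mm across, 36 mm tall (80 to 116 mm above the table), 46 mm skirt on its lowest 4 mm. Origin on the axis at its foot, z up; the red line on its top points along its -x. 18 clicks a turn (20 degrees each); let go, it falls into the nearest click; getting over a click takes about 0.06 N m
- knob_grip (a point): point on the knob's axis 24 mm above its foot, the height to grip. Clockwise from above moves the side guide in, 2 mm a click; 4 to 7 clicks to go until the nip. The guide meets the squared-up gauge within a quarter click past a click position, and the torque then climbs steeply
- side_guide: moving side guide geared to the knob: upright aluminium blade 220 mm long (along the feeder's x), 34 mm tall, 6 mm thick. Firm on the gauge, the knob takes about 0.11 N m at 15 N of nip and 0.21 N m at 40 N, and falls back, when let go, to the click just before the nip: the three clicks back are counted from that click
- side_guide_face (a point): point at mid length on the side guide's inner face, 10 mm above the deck; the guide moves along the feeder's y
- fixed_guide_face (a point): point at mid length on the fixed guide's inner face, 10 mm above the deck; that guide is an aluminium angle 240 mm long and 34 mm tall on the feeder's +y side
- gauge: yellow size gauge lying loosely on the deck between the guides, not quite square: plate 120 mm along its x, about 110 mm across (only good to 3 mm: the nip must be felt), 8 mm thick, 0.16 kg, upright handle bar along its x in the middle, 56 mm long, 14 mm thick, from 8 to 46 mm above the underside. Origin in the middle of the underside, z up. When nipped it can take 40 N
- gauge_tray: white open tray with a cork floor, fixed to the table, 190 x 180 x 30 mm outside, walls and floor 4 to 5 mm thick. Origin in the middle of its underside, z up. It stands left or right of the feeder
- supply_tub: small red tub with a stamp and pens, 190 x 180 x 75 mm, fixed to the table, on the other side of the feeder. Origin in the middle of its underside
- blue_gauge: a smaller blue size gauge of the same pattern lying flat, plate 110 x 85 x 8 mm; a loose thing to leave alone, origin in the middle of its underside
- flag_stand: round steel base, 80 mm across, with a thin 235 mm pole carrying red, green and yellow cards; a loose thing to leave alone, origin in the middle of its underside
- tally_counter: steel hand tally counter lying flat, 48 mm across, 24 mm tall; a loose thing to leave alone, origin in the middle of its underside
- rubber_stamp: wooden hand stamp, 55 x 30 mm, 72 mm tall; a loose thing to leave alone, origin in the middle of its underside
- moistener: translucent moistener bottle with an orange cap, 44 mm across, 110 mm tall; a loose thing to leave alone, origin in the middle of its underside
- tape_dispenser: black desk tape dispenser with a yellow roll, 150 x 60 mm, 87 mm tall; a loose thing to leave alone, origin in the middle of its underside
- stapler: blue and black stapler, 140 x 34 mm, 42 mm tall; a loose thing to leave alone, origin in the middle of its underside
There are look-alikes about, which are no part of the job. There is more than one size of the gauge; the one meant has the size given above.

How it is judged:
By the outcome, as a careful person would: the job done as asked, in the order asked, and still so for the second after the job is handed in, with the robot touching nothing.
It also fails if it takes over 72 s, if anything falls off the work surface, if the arm or the gripper's body presses on something with over 40 N, if the wrist force passes 120 N, or if a joint passes its speed limit or range.

## Working session

There is one attempt and no reset: what is moved stays moved. The work goes in short steps, Python scripts to look and compute and a shell command to move; the robot and the scene stay as the last step left them, time stands still between calls to the robot, and variables do not carry over. Pictures are saved under pics/ and viewed, about 8 in all and at most 12, crops included, and the job is handed in when it is done.

```bash
mkdir -p pics; cat > h.py <<'E'
import numpy as np,cv2
from workcell import telemetry,viewer,manip,spot_in,mark_of
def W(p,l): return (p['cam_to_world']@np.r_[l,1])[:3]
def pix(p,w):
    c=np.linalg.inv(p['cam_to_world'])@np.r_[w,1]; q=p['intrinsics']@np.array([c[0],-c[1],-c[2]]); return q[:2]/q[2]
def ray(p,uv,z):
    d=np.linalg.inv(p['intrinsics'])@np.r_[uv,1]; d=p['cam_to_world'][:3,:3]@np.array([d[0],-d[1],-d[2]]); o=p['cam_to_world'][:3,3]; return o+d*(z-o[2])/d[2]
def save(p,n): cv2.imwrite('pics/'+n,cv2.cvtColor(p['frame'],cv2.COLOR_RGB2BGR))
E
python3 - <<'E'
from h import *
o=telemetry.get_obs(); print({k:np.round(v,3) for k,v in o.items()})
P=[viewer.camera(n) for n in('scene','side')]
ims=[]
for n,p in zip(('scene','side'),P):
    print(n,p.keys(),np.round(p['cam_to_world'][:3],2).tolist(),p['intrinsics'][0,0])
    for t in 'feeder knob knob_grip side_guide_face fixed_guide_face gauge gauge_tray supply_tub blue_gauge flag_stand tally_counter rubber_stamp moistener tape_dispenser stapler'.split():
        for d in mark_of(t,p)[:3]: 
            w=W(p,d['location']); print(t,round(d['conf'],2),np.round(w*1000),np.round(pix(p,w)))
    save(p,n+'0.png')
E
```

```text
{'clock': np.float64(0.0), 'joint_pos': array([ 1.289,  0.333, -0.065,  1.461,  0.022,  1.35 , -0.088]), 'joint_velocities': array([-0.001, -0.   , -0.   ,  0.001,  0.   ,  0.001, -0.   ]), 'tau': array([-0.0000e+00, -6.2544e+01,  4.9000e-02, -3.9161e+01,  1.6000e-02,
        1.0000e-02, -0.0000e+00]), 'position': array([ 0.16 , -0.604,  0.231]), 'ee_rot': array([ 0.432,  0.561, -0.431,  0.56 ]), 'ft_force': array([ 1.083, -0.956, -0.579]), 'torque': array([-0.016, -0.011,  0.029]), 'grip_width': np.float64(1.001)}
scene dict_keys(['frame', 'intrinsics', 'cam_to_world', 'shot']) [[-0.15, -0.75, 0.64, 1.35], [0.99, -0.11, 0.1, 0.1], [0.0, 0.65, 0.76, 1.12]] 466.00581055613185
feeder 0.95 [570.  29.  -1.] [259. 243.]
knob 0.81 [ 512. -111.   85.] [215. 203.]
knob 0.31 [ 669. -406.    1.] [105. 252.]
knob_grip 0.74 [ 510. -119.  107.] [212. 197.]
knob_grip 0.44 [709. 261.  -7.] [338. 296.]
side_guide_face 0.6 [575.  -8.  88.] [247. 224.]
side_guide_face 0.57 [ 671. -410.    4.] [103. 251.]
fixed_guide_face 0.59 [570. 111.  90.] [289. 227.]
gauge 0.81 [ 192. -315.   -8.] [176. 145.]
gaug
[... 1193 characters left out ...]
0.64 [ 197. -317.    4.] [378. 206.]
gauge_tray 0.62 [ 479. -357.    4.] [316. 169.]
supply_tub 0.75 [482. 365.   2.] [145. 280.]
supply_tub 0.64 [ 479. -357.   -4.] [316. 171.]
blue_gauge 0.64 [682. 403.   2.] [ 96. 250.]
blue_gauge 0.54 [ 679. -406.    0.] [284. 148.]
flag_stand 0.75 [707. 259.  -3.] [137. 223.]
flag_stand 0.68 [573.  -8.  91.] [227. 179.]
flag_stand 0.62 [ 330. -481.    3.] [368. 170.]
tally_counter 0.79 [291. 285.   3.] [215. 304.]
tally_counter 0.64 [570. 109.  93.] [198. 195.]
rubber_stamp 0.8 [ 311. -287.   -1.] [343. 197.]
rubber_stamp 0.33 [ 510. -120.   84.] [266. 174.]
tape_dispenser 0.71 [ 677. -411.    1.] [285. 147.]
stapler 0.63 [ 334. -480.    1.] [367. 171.]
```

```bash
python3 - <<'E'
import cv2,numpy as np
a=cv2.imread('pics/scene0.png');b=cv2.imread('pics/side0.png')
A=cv2.resize(a[125:325,80:420],None,fx=2.3,fy=2.3,interpolation=2)
cv2.imwrite('pics/a.png',A)
B=cv2.resize(b[130:250,150:350],None,fx=4,fy=4,interpolation=2);cv2.imwrite('pics/b.png',B)
E
```

```text
(no output)
```

View pics/a.png

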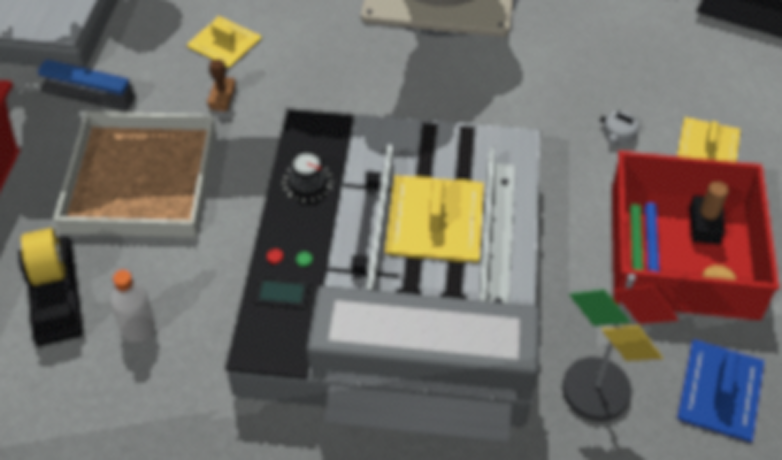

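View pics/b.png

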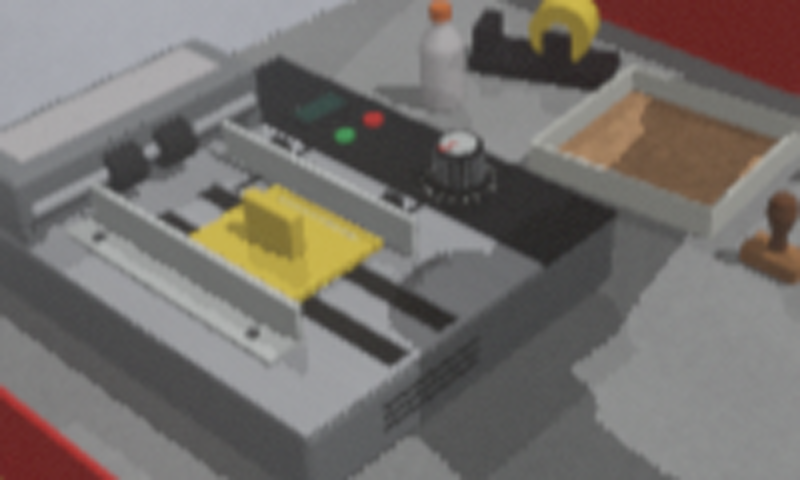

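The gauge meant is on the deck between the guides, at crop-a pixel (435,218), which is world (0.547, 0.051). Two other yellow gauges, at crop-a (225,40) and (710,138), are smaller and lie on the table. The blue one is at (720,390). The tray is on the right (-y) side, empty, centred in crop a at about (138,172). The knob's red line is visible at crop-a (308,165). Next I move above the knob.

```bash
python3 -m crank '[[0,[1.95,2.7,0],[0,0,0]],[0,[1.95,2.7,0],[0,0,0]],[0,[1.95,2.7,0],[0,0,0]],[0,[1.95,2.7,0],[0,0,0]],[0,[1.95,2.7,0],[0,0,0]],[0,[1.95,2.7,0],[0,0,0]],[0,[1.95,2.7,0],[0,0,0]],[0,[1.95,2.7,0],[0,0,0]],[0,[1.95,2.7,0],[0,0,0]],[0,[1.95,2.7,0],[0,0,0]],[0,[1.95,2.7,0],[0,0,0]],[0,[1.95,2.7,0],[0,0,0]]]' 50
python3 -m crank '[[0,[1.95,2.7,0],[0,0,0]],[0,[1.95,2.7,0],[0,0,0]],[0,[1.95,2.7,0],[0,0,0]],[0,[1.95,2.7,0],[0,0,0]],[0,[1.95,2.7,0],[0,0,0]],[0,[1.95,2.7,0],[0,0,0]],[0,[0,0,0],[0,0,0]],[0,[0,0,0],[0,0,0]],[0,[0,0,0],[0,0,0]]]'
cat >> h.py <<'E'
from scipy.spatial.transform import Rotation as R
def st():
    o=telemetry.get_obs(); m=R.from_quat(o['ee_rot']).as_matrix(); print(round(o['clock'],2),'j',np.round(o['joint_pos'],3),'p',np.round(o['position'],4),'toolx',np.round(m[:,0],3),'jaw',np.round(m[:,2],3),'f',np.round(o['ft_force'],1),'t',np.round(o['torque'],3),'w',round(o['grip_width'],3))
def locs(p,ts):
    for t in ts:
        for d in mark_of(t,p)[:2]:
            w=W(p,d['location']); print(t,round(d['conf'],2),np.round(w*1000,1),np.round(pix(p,w)))
E
python3 - <<'E'
from h import *
st()
for n in('wrist','scene','side'):
    p=viewer.camera(n); print(n,np.round(p['cam_to_world'][:3],2).tolist()); locs(p,['knob','knob_grip','feeder','side_guide_face','fixed_guide_face','gauge','gauge_tray']); save(p,n+'1.png')
E
```

```text
clock: 2.6
position: [0.3947, -0.2788, 0.2316]
ee_rot: [0.431, 0.56, -0.431, 0.561]
ft_force: [-0.7, -1.1, -0.2]
grip_width: 0.998
clock: 3.35
position: [0.5107, -0.1187, 0.2312]
ee_rot: [0.431, 0.56, -0.432, 0.56]
ft_force: [-0.8, -0.1, -0.3]
grip_width: 0.999
3.35 j [ 0.648  0.152 -0.555  1.701  0.083  1.312 -1.235] p [ 0.5107 -0.1187  0.2312] toolx [-0. -0. -1.] jaw [ 0.256 -0.967  0.   ] f [-0.8 -0.1 -0.3] t [-0.094  0.     0.001] w 0.999
wrist [[0.26, 0.93, 0.25, 0.57], [-0.97, 0.25, 0.07, -0.1], [-0.0, -0.26, 0.97, 0.37]]
knob 0.75 [ 514.5 -121.    77.4] [260. 175.]
knob_grip 0.9 [ 512.2 -110.4  102.8] [248. 180.]
knob_grip 0.42 [ 307.5 -282.9    0.5] [330. 328.]
feeder 0.96 [ 5.713e+02  2.760e+01 -3.000e-01] [148.  83.]
side_guide_face 0.89 [569.6 -15.2  90.2] [161.  89.]
fixed_guide_face 0.78 [566.5 109.4  88.9] [18. 54.]
gauge 0.58 [547.4  54.3  74.2] [89. 94.]
gauge_tray 0.69 [ 476.9 -358.2    1.2] [425. 235.]
scene [[-0.15, -0.75, 0.64, 1.35], [0.99, -0.11, 0.1, 0.1], [0.0, 0.65, 0.76, 1.12]]
knob 0.63 [ 510.3 -113.7   84.3] [214. 203.]
knob 0.17 [ 670.4 -407.2    5.1] [10
[... 386 characters left out ...]
74.3 -356.4   -0.5] [141. 203.]
gauge_tray 0.38 [564.9 105.8  88. ] [288. 226.]
side [[-0.71, 0.39, -0.58, -0.17], [-0.7, -0.42, 0.58, 0.58], [-0.02, 0.82, 0.57, 0.73]]
knob 0.46 [ 513.9 -117.6   83. ] [264. 174.]
knob 0.32 [485.3 363.4   0.5] [145. 280.]
knob_grip 0.76 [ 510.  -117.5  105.2] [265. 169.]
knob_grip 0.75 [ 480.1 -353.6   -3.9] [315. 171.]
feeder 0.76 [573.   24.5   1.6] [222. 205.]
side_guide_face 0.57 [573.8  -9.3  91.7] [227. 178.]
fixed_guide_face 0.94 [571.7 111.6  91.2] [197. 196.]
fixed_guide_face 0.54 [ 709.1 -290.6    0.8] [259. 156.]
gauge 0.97 [546.3  51.1  80.9] [219. 193.]
gauge 0.91 [299.1 408.7  -1.5] [171. 337.]
gauge_tray 0.71 [ 477.3 -358.4   -1.4] [316. 170.]
```

View pics/wrist1.png

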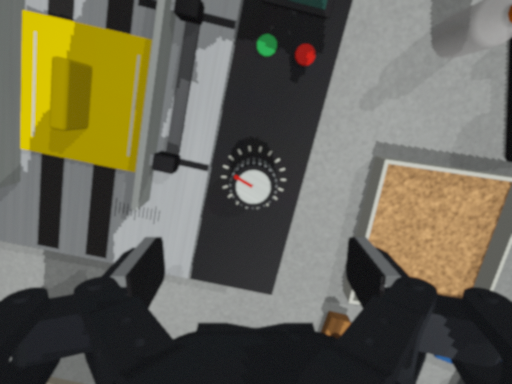

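The wrist view shows the knob's white top at (253,187), with the red line pointing to (234,177). The yellow gauge is at (85,90) and the empty cork tray at right (435,230).

```bash
cat >> h.py <<'E'
def knob(p,uv0,rad=30):
    f=p['frame'].astype(int); yy,xx=np.mgrid[:384,:512]; near=np.hypot(xx-uv0[0],yy-uv0[1])<rad
    r,g,b=f[...,0],f[...,1],f[...,2]
    red=near&(r>130)&(r-g>50)&(r-b>50); wh=near&(r>120)&(abs(r-g)<30)&(abs(r-b)<40)
    n,l,s,c=cv2.connectedComponentsWithStats(((wh|red)*255).astype('uint8')); i=1+np.argmax(s[1:,4]); m=l==i
    ct=cv2.findContours((m*255).astype('uint8'),cv2.RETR_EXTERNAL,cv2.CHAIN_APPROX_NONE)[0]; ct=max(ct,key=len)
    W_=np.array([ray(p,q,.116)[:2] for q in ct[:,0]]); c,rr=cv2.minEnclosingCircle((W_*1e3).astype(np.float32))
    rp=np.array([ray(p,(x,y),.116)[:2]*1e3 for y,x in np.argwhere(red&m)])
    A=np.c_[2*W_*1e3,np.ones(len(W_))]; s=np.linalg.lstsq(A,(W_**2).sum(1)*1e6,rcond=None)[0][:2]
    d=rp-s
    print('knob c',np.round(c,1),'fit',np.round(s,1),'r',round(rr,1),'red mean',np.round(rp.mean(0)-s,1),len(rp),'ang',np.round(np.degrees(np.arctan2(*(d.mean(0)[::-1]))),1))
E
python3 - <<'E'
from h import *
p=viewer.camera('wrist'); knob(p,(253,187),22)
print(p['intrinsics'][0,0])
E
```

```text
knob c [ 511.2 -113.4] fit [ 510.9 -114.5] r 17.3 red mean [2.9 9.9] 71 ang 73.7
303.00427165038064
```

```bash
python3 -m crank '[[0,[0.03,0.27,0],[0,0,0.118]],[0,[0,0,0],[0,0,0.118]],[0,[0,0,0],[0,0,0.118]],[0,[0,0,0],[0,0,0.118]],[0,[0,0,0],[0,0,0.118]],[0,[0,0,0],[0,0,0.118]],[0,[0,0,0],[0,0,0.118]],[0,[0,0,0],[0,0,0.118]],[0,[0,0,0],[0,0,0.118]],[0,[0,0,0],[0,0,0.118]],[0,[0,0,0],[0,0,0.118]],[0,[0,0,0],[0,0,0.118]]]'
python3 -m crank '[[0,[0,0,-1],[0,0,0.118]],[0,[0,0,-1],[0,0,0.118]],[0,[0,0,-1],[0,0,0.118]],[0,[0,0,-1],[0,0,0.118]],[0,[0,0,-1],[0,0,0.118]],[0,[0,0,-1],[0,0,0.118]],[0,[0,0,-1],[0,0,0.118]],[0,[0,0,-1],[0,0,0.118]],[0,[0,0,-1],[0,0,0.118]],[0,[0,0,-1],[0,0,0.118]],[0,[0,0,0],[0,0,0]],[0,[0,0,0],[0,0,0]]]'
python3 - <<'E'
from h import *
st()
p=viewer.camera('wrist'); save(p,'wrist2.png'); locs(p,['knob','knob_grip'])
p=viewer.camera('side'); locs(p,['knob','knob_grip'])
E
```

```text
clock: 5.6
position: [0.5113, -0.1155, 0.2313]
ee_rot: [-0.039, 0.706, 0.039, 0.706]
ft_force: [0.1, -0.0, -0.1]
grip_width: 1.002
clock: 6.6
position: [0.5111, -0.1155, 0.1312]
ee_rot: [-0.422, 0.567, 0.423, 0.567]
ft_force: [-0.4, 0.8, -0.3]
grip_width: 0.998
6.6 j [ 0.832  0.289 -0.793  1.816  0.225  1.13   1.243] p [ 0.5111 -0.1155  0.1312] toolx [-0.001  0.001 -1.   ] jaw [0.286 0.958 0.   ] f [-0.4  0.8 -0.3] t [-0.008  0.044  0.009] w 0.998
knob 0.71 [ 511.7 -123.7   77.8] [242. 216.]
knob_grip 0.65 [570.3 -10.2  79.7] [423. 249.]
knob 0.48 [ 509.8 -118.7   83.2] [265. 174.]
knob_grip 0.69 [ 512.7 -118.6  105. ] [265. 168.]
```

View pics/wrist2.png

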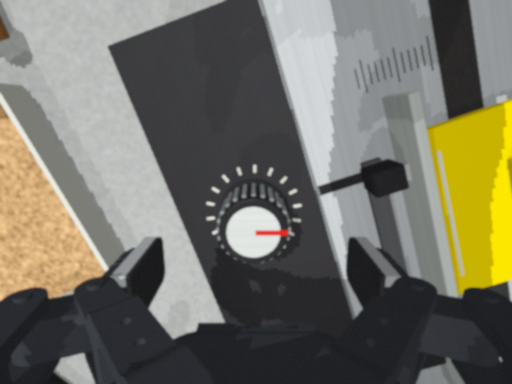

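The knob's top disc is at (253,232), centred between the fingers at columns 162 and 348. The red line points right, to (290,233). The knob moves on next.

```bash
python3 - <<'E'
from h import *
p=viewer.camera('wrist'); knob(p,(253,232),32)
E
python3 -m crank '[[0,[0,0,-1],[0,0,0]],[0,[0,0,-1],[0,0,0]],[0,[0,0,-1],[0,0,0]],[0,[0,0,-0.8],[0,0,0]],[0,[0,0,-0.5],[0,0,0]],[0,[0,0,0],[0,0,0]],[0,[0,0,0],[0,0,0]]]'
python3 -c "
from h import *
st()"
```

```text
knob c [ 510.6 -114.3] fit [ 510.2 -114.9] r 16.4 red mean [2.7 9. ] 160 ang 73.2
clock: 7.53
position: [0.5112, -0.1153, 0.088]
ee_rot: [-0.423, 0.566, 0.424, 0.566]
ft_force: [0.9, -0.3, -0.5]
grip_width: 0.999
7.53 j [ 0.808  0.344 -0.774  1.857  0.275  1.051  1.209] p [ 0.5112 -0.1153  0.088 ] toolx [-0.001  0.001 -1.   ] jaw [0.283 0.959 0.   ] f [ 0.9 -0.3 -0.5] t [0.018 0.04  0.035] w 0.999
```

```bash
python3 -m crank '[[0.3,[0,0,0],[0,0,0]],[0.5,[0,0,0],[0,0,0]],[1,[0,0,0],[0,0,0]],[1,[0,0,0],[0,0,0]],[1,[0,0,0],[0,0,0]],[1,[0,0,0],[0,0,0]],[1,[0,0,0],[0,0,0]],[1,[0,0,0],[0,0,0]]]' 50
cat >> h.py <<'E'
def tq(n=3):
    T=[];F=[]
    for i in range(n):
        if i: viewer.camera('side')
        o=telemetry.get_obs();T.append(np.r_[o['torque'],o['tau'][6]]);F.append(o['ft_force'])
    z=R.from_quat(o['ee_rot']).as_matrix()[:,2]
    print(round(o['clock'],2),'T',np.round(np.mean(T,0),3),'Tz',np.round([t[2] for t in T],3),'F',np.round(np.mean(F,0),1),'jaw',round(float(np.degrees(np.arctan2(z[1],z[0]))),2),'j7',round(o['joint_pos'][6],3),'w',round(o['grip_width'],3),'p',np.round(o['position'],4))
E
python3 -c "
from h import *
tq(4)"
```

```text
clock: 8.2
position: [0.5113, -0.1166, 0.0892]
ee_rot: [-0.424, 0.567, 0.423, 0.566]
ft_force: [-3.8, -2.9, 8.1]
grip_width: 0.453
8.35 T [-0.627  0.894 -0.008  0.005] Tz [-0.037  0.024  0.016 -0.034] F [-4.4 -2.6  7.9] jaw 73.51 j7 1.209 w 0.449 p [ 0.5113 -0.1167  0.0892]
```

```bash
python3 -m crank '[[0.3,[0,0,0],[0,0,0]],[0.3,[0,0,0],[0,0,0]],[0.3,[-0.1,-0.2,0.3],[0,0,0]],[0.4,[0,0,0],[0,0,0]],[1,[0,0,0],[0,0,0]],[1,[0,0,0],[0,0,0]],[1,[0,0,0],[0,0,0]],[1,[0,0,0],[0,0,0]],[1,[0,0,0],[0,0,0]],[1,[0,0,0],[0,0,0]]]' 50
python3 -c "
from h import *
tq(4)"
```

```text
clock: 9.18
position: [0.5108, -0.1166, 0.092]
ee_rot: [-0.424, 0.566, 0.424, 0.567]
ft_force: [-1.7, 2.5, 8.2]
grip_width: 0.45
9.33 T [ 0.629  0.391  0.01  -0.004] Tz [ 0.045 -0.042  0.01   0.03 ] F [-1.7  3.   7.5] jaw 73.61 j7 1.216 w 0.449 p [ 0.5108 -0.1166  0.092 ]
```

```bash
python3 -m crank '[[1,[0,0,0],[0,0,-0.1047]],[1,[0,0,0],[0,0,-0.1047]],[1,[0,0,0],[0,0,-0.1047]],[1,[0,0,0],[0,0,-0.1047]],[1,[0,0,0],[0,0,-0.1047]],[1,[0,0,0],[0,0,-0.1047]],[1,[0,0,0],[0,0,-0.1047]],[1,[0,0,0],[0,0,-0.1047]],[1,[0,0,0],[0,0,-0.1047]],[1,[0,0,0],[0,0,-0.1047]],[1,[0,0,0],[0,0,0]]]' 50
python3 - <<'E'
from h import *
tq(4)
p=viewer.camera('wrist'); cv2.imwrite('pics/w3.png',cv2.cvtColor(p['frame'],4))
try: knob(p,(253,270),40)
except Exception as e: print(e)
for n in('side','scene'): p=viewer.camera(n); locs(p,['side_guide_face'])
E
```

```text
clock: 10.25
position: [0.511, -0.1163, 0.0921]
ee_rot: [-0.081, 0.702, 0.082, 0.703]
ft_force: [-0.5, 3.1, 6.2]
grip_width: 0.454
10.4 T [ 0.706  0.178 -0.008 -0.894] Tz [-0.057  0.012 -0.     0.013] F [-0.4  3.6  6. ] jaw 13.64 j7 0.223 w 0.451 p [ 0.511  -0.1163  0.092 ]
knob c [ 510.9 -114.8] fit [ 510.5 -114.9] r 15.5 red mean [8.4 1.9] 244 ang 12.4
side_guide_face 0.81 [571.6  -3.1  96.5] [226. 178.]
side_guide_face 0.39 [ 6.831e+02  4.049e+02 -1.000e-01] [ 95. 251.]
side_guide_face 0.52 [571.4  -0.7  86.7] [249. 223.]
```

View pics/w3.png

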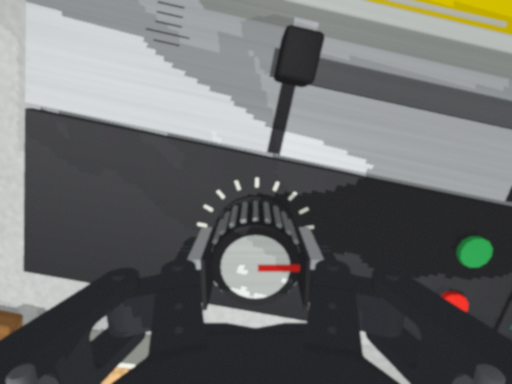

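The red line (258-300,268) has stayed between the pads, so the knob followed 60°, or 3 clicks. Next I go to click 4 and then creep in 2° steps.

```bash
python3 -m crank '[[1,[0,0,0],[0,0,-0.07]],[1,[0,0,0],[0,0,-0.07]],[1,[0,0,0],[0,0,-0.07]],[1,[0,0,0],[0,0,-0.07]],[1,[0,0,0],[0,0,-0.07]],[1,[0,0,0],[0,0,0]],[1,[0,0,0],[0,0,0]]]'; python3 -c "
from h import *
tq(5)"
python3 -m crank '[[1,[0,0,0],[0,0,-0.035]],[1,[0,0,0],[0,0,0]]]' >/dev/null; python3 -c "
from h import *
tq(5)"
python3 -m crank '[[1,[0,0,0],[0,0,-0.035]],[1,[0,0,0],[0,0,0]]]'>/dev/null; python3 -c "
from h import *
tq(5)"
```

```text
clock: 11.23
position: [0.5112, -0.1163, 0.0921]
ee_rot: [0.04, 0.705, -0.039, 0.707]
ft_force: [-0.3, 3.2, 4.6]
grip_width: 0.452
11.43 T [ 0.764  0.043 -0.056 -0.065] Tz [-0.071 -0.06  -0.063 -0.019 -0.068] F [0.6 3.6 5.1] jaw -6.41 j7 -0.112 w 0.453 p [ 0.5112 -0.1163  0.0921]
11.8 T [ 0.778  0.003 -0.061 -0.162] Tz [-0.065 -0.068 -0.042 -0.027 -0.105] F [0.3 3.8 4.9] jaw -8.42 j7 -0.145 w 0.451 p [ 0.5112 -0.1163  0.092 ]
12.17 T [ 0.772 -0.036 -0.058 -0.15 ] Tz [-0.074 -0.049 -0.1   -0.038 -0.027] F [0.5 3.3 4.9] jaw -10.43 j7 -0.179 w 0.455 p [ 0.5112 -0.1163  0.092 ]
```

```bash
cat >> h.py <<'E'
def rd():
    p=viewer.camera('wrist'); tq(4); knob(p,(253,270),40)
    f=p['frame'].astype(int); yy,xx=np.mgrid[:384,:512]; m=(np.hypot(xx-256,yy-268)<45)&(f[...,0]-f[...,1]>60)&(f[...,0]-f[...,2]>60)
    x=xx[m].astype(float);y=yy[m].astype(float); vx,vy,_,_=cv2.fitLine(np.c_[x,y].astype(np.float32),cv2.DIST_L2,0,.01,.01).ravel(); print('red in image deg',round(np.degrees(np.arctan2(vy,vx)),1),'n',m.sum())
E
python3 -c "
from h import *
rd()"
python3 -m crank '[[1,[0,0,0],[0,0,-0.035]],[1,[0,0,0],[0,0,0]]]' >/dev/null; python3 -c "
from h import *
tq(5)"
python3 -m crank '[[1,[0,0,0],[0,0,-0.035]],[1,[0,0,0],[0,0,0]]]' >/dev/null; python3 -c "
from h import *
rd()"
```

```text
12.37 T [ 0.775 -0.017 -0.038  0.053] Tz [-0.036 -0.053 -0.074  0.013] F [0.7 3.8 5. ] jaw -10.42 j7 -0.179 w 0.45 p [ 0.5112 -0.1163  0.0921]
knob c [ 511.1 -115. ] fit [ 510.7 -115. ] r 15.6 red mean [ 8.5 -1.7] 242 ang -11.1
red in image deg 0.9 n 287
12.73 T [ 0.758 -0.054 -0.051 -0.151] Tz [-0.087 -0.015 -0.07  -0.073 -0.007] F [0.7 3.8 5.2] jaw -12.43 j7 -0.213 w 0.456 p [ 0.5112 -0.1163  0.0921]
13.1 T [ 0.758 -0.062 -0.051 -0.058] Tz [-0.056 -0.091 -0.028 -0.028] F [1.  3.5 5.4] jaw -14.44 j7 -0.246 w 0.451 p [ 0.5112 -0.1163  0.0921]
knob c [ 511.1 -115.1] fit [ 510.8 -115. ] r 15.6 red mean [ 8.6 -2.3] 240 ang -15.0
red in image deg 0.9 n 288
```

```bash
for i in 1; do python3 -m crank '[[1,[0,0,0],[0,0,-0.07]],[1,[0,0,0],[0,0,0]]]' >/dev/null; python3 -c "
from h import *
tq(5)"; python3 -m crank '[[1,[0,0,0],[0,0,-0.07]],[1,[0,0,0],[0,0,0]]]' >/dev/null; python3 -c "
from h import *
tq(5)"
python3 -m crank '[[1,[0,0,0],[0,0,-0.07]],[1,[0,0,0],[0,0,0]]]' >/dev/null; python3 -c "
from h import *
tq(5)"; done
```

```text
13.47 T [ 0.882 -0.153  0.003 -0.472] Tz [-0.036 -0.007  0.028  0.004  0.027] F [1.  4.2 5.3] jaw -18.36 j7 -0.312 w 0.452 p [ 0.5112 -0.1164  0.092 ]
13.83 T [ 0.853 -0.185  0.035 -0.447] Tz [0.021 0.053 0.038 0.047 0.016] F [1.3 4.1 5.4] jaw -22.37 j7 -0.379 w 0.45 p [ 0.5113 -0.1163  0.0921]
14.2 T [ 0.84  -0.156  0.1   -0.503] Tz [0.16  0.086 0.123 0.07  0.061] F [1.5 4.  5.4] jaw -26.38 j7 -0.446 w 0.453 p [ 0.5113 -0.1164  0.0921]
```

```bash
python3 - <<'E'
from h import *
rd(); tq(6)
for n in('side','scene'): p=viewer.camera(n); locs(p,['side_guide_face','fixed_guide_face','gauge']); save(p,n+'4.png')
a=cv2.imread('pics/scene4.png')[175:265,215:305]; b=cv2.imread('pics/side4.png')[160:220,175:255]
b=cv2.resize(b,(600,450),interpolation=2)[:, :];a=cv2.resize(a,(450,450),interpolation=2)
cv2.imwrite('pics/c4.png',cv2.resize(np.hstack([a,b]),(800,343)))
E
```

```text
14.4 T [ 0.855 -0.187  0.089 -0.092] Tz [0.045 0.091 0.138 0.083] F [1.5 4.3 5.8] jaw -26.37 j7 -0.446 w 0.453 p [ 0.5113 -0.1164  0.0921]
knob c [ 511.1 -115.4] fit [ 510.9 -115.1] r 15.6 red mean [ 7.6 -3.9] 250 ang -27.0
red in image deg 0.7 n 287
14.65 T [ 0.859 -0.192  0.089 -0.092] Tz [0.083 0.09  0.123 0.057 0.108 0.073] F [1.4 3.9 5.7] jaw -26.38 j7 -0.446 w 0.452 p [ 0.5113 -0.1164  0.092 ]
side_guide_face 0.69 [573.   -0.6  93.7] [225. 179.]
fixed_guide_face 0.81 [572.8 110.5  89.6] [198. 196.]
gauge 0.86 [548.1  54.3  81.9] [218. 193.]
gauge 0.63 [302.1 407.4  -0.7] [170. 336.]
side_guide_face 0.5 [ 5.706e+02 -4.000e-01  8.620e+01] [250. 223.]
side_guide_face 0.28 [6.863e+02 4.088e+02 3.000e-01] [394. 295.]
fixed_guide_face 0.85 [568.7 108.2  89.1] [288. 227.]
gauge 0.92 [301.  415.    0.5] [389. 189.]
gauge 0.88 [545.9  56.7  80.7] [271. 220.]
```

View pics/c4.png

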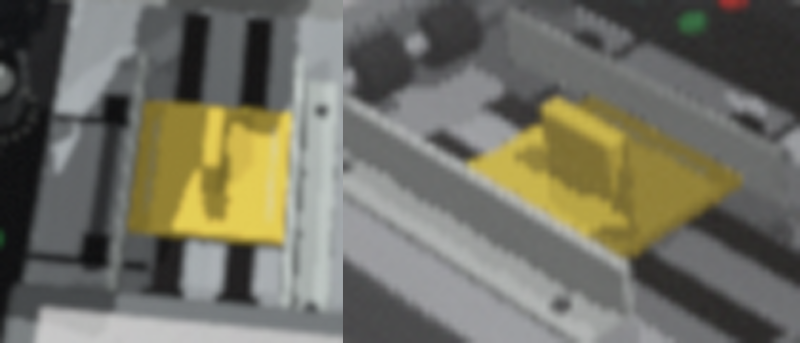

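```bash
python3 -m crank '[[1,[0,0,0],[0,0,-0.0175]],[1,[0,0,0],[0,0,0]]]' >/dev/null; python3 -c "
from h import *
tq(7)"
```

```text
15.52 T [ 0.848 -0.213  0.111 -0.173] Tz [0.106 0.135 0.077 0.083 0.167 0.083 0.124] F [1.6 4.3 5.6] jaw -27.38 j7 -0.463 w 0.452 p [ 0.5113 -0.1164  0.092 ]
```

```bash
python3 -m crank '[[1,[0,0,0],[0,0,-0.0175]],[1,[0,0,0],[0,0,0]]]' >/dev/null; python3 -c "
from h import *
tq(7)"
```

```text
15.98 T [ 0.852 -0.216  0.133 -0.187] Tz [0.187 0.16  0.122 0.122 0.12  0.123 0.097] F [1.3 3.7 5.4] jaw -28.38 j7 -0.48 w 0.449 p [ 0.5113 -0.1164  0.0921]
```

Torque has climbed steadily to about 0.13 N m, over twice the click torque of 0.06. By the given table that is about 20 N, so the knob is firm. I let go now, to see which click it falls to and to check the torque zero.

```bash
python3 -m crank '[[0.3,[0,0,0],[0,0,0]],[0.3,[0,0,0],[0,0,0]],[0.3,[0,0,0],[0,0,0]],[0.3,[0,0,0],[0,0,0]]]'; python3 -c "
from h import *
tq(7);rd()"
```

```text
clock: 16.32
position: [0.51, -0.1177, 0.0911]
ee_rot: [0.174, 0.685, -0.174, 0.685]
ft_force: [-0.6, -0.4, -0.2]
grip_width: 0.702
16.62 T [ 0.009  0.013 -0.004  0.006] Tz [ 0.025 -0.013  0.006  0.006 -0.009 -0.014 -0.032] F [-0.1 -0.1 -0.1] jaw -28.53 j7 -0.481 w 0.704 p [ 0.5102 -0.1176  0.0913]
16.82 T [-0.048  0.003 -0.     0.001] Tz [ 0.022  0.005 -0.042  0.015] F [ 0.3  0.1 -0.1] jaw -28.53 j7 -0.481 w 0.7 p [ 0.5103 -0.1175  0.0914]
knob c [ 510.8 -114.9] fit [ 510.7 -115.1] r 15.4 red mean [ 7.8 -3. ] 226 ang -20.9
red in image deg -7.1 n 289
```

```bash
cat >> h.py <<'E'
def redang(p,uv,rad):
    f=p['frame'].astype(int); yy,xx=np.mgrid[:384,:512]; m=(np.hypot(xx-uv[0],yy-uv[1])<rad)&(f[...,0]-f[...,1]>60)&(f[...,0]-f[...,2]>60)
    w=np.array([ray(p,(x,y),.116)[:2] for y,x in np.argwhere(m)]); vx,vy,_,_=cv2.fitLine((w*1e3).astype(np.float32),cv2.DIST_L2,0,.01,.01).ravel()
    a=np.degrees(np.arctan2(vy,vx)); print('red world',round(a,1),'n',m.sum()); return a
E
python3 - <<'E'
from h import *
tq(1)
p=viewer.camera('wrist'); redang(p,(256,268),45); save(p,'w5.png')
# old shots: rebuild cam pose relative to TCP
M=np.eye(4)
o=telemetry.get_obs(); M[:3,:3]=R.from_quat(o['ee_rot']).as_matrix(); M[:3,3]=o['position']; X=np.linalg.inv(M)@p['cam_to_world']
for n,q,t,uv,r in (('wrist1',[0.431,.56,-.432,.56],[.5107,-.1187,.2312],(253,187),20),('wrist2',[-.422,.567,.423,.567],[.5111,-.1155,.1312],(253,232),34),('w3',[-.081,.702,.082,.703],[.511,-.1163,.092],(256,268),45)):
    M[:3,:3]=R.from_quat(q).as_matrix(); M[:3,3]=t
    redang(dict(frame=cv2.imread(f'pics/{n}.png')[...,::-1],cam_to_world=M@X,intrinsics=p['intrinsics']),uv,r)
E
```

```text
16.82 T [-0.08  -0.016  0.015  0.001] Tz [0.015] F [ 0.4 -0.3 -1. ] jaw -28.53 j7 -0.481 w 0.7 p [ 0.5103 -0.1175  0.0914]
red world -20.8 n 291
red world 73.3 n 55
red world 73.1 n 152
red world 13.1 n 271
```

View pics/w5.png

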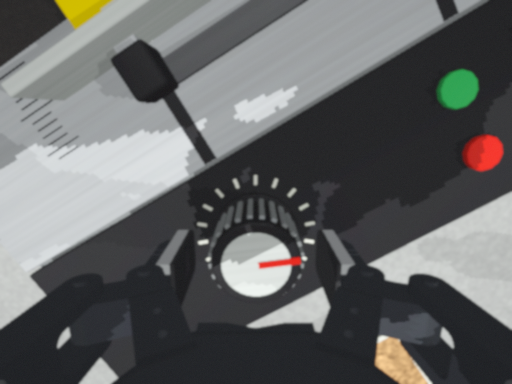

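The torque zero is clean. However, the knob rests at red −20.8°, which is 94° from its start at 73.2° rather than a multiple of 20°. I'll grip it again, back off 20° to get clear of the nip, sample torque on the way, let go and see where it settles. That gives the true click phase.

```bash
python3 -m crank '[[0.3,[0.07,0.15,0],[0,0,0]],[1,[0,0,0],[0,0,0]],[1,[0,0,0],[0,0,0]],[1,[0,0,0],[0,0,0]],[1,[0,0,0],[0,0,0]],[1,[0,0,0],[0,0,0]]]' 50 >/dev/null; python3 -c "
from h import *
tq(6);redang(viewer.camera('wrist'),(256,268),45)"
python3 -m crank '[[1,[0,0,0],[0,0,0.0873]],[1,[0,0,0],[0,0,0]]]' >/dev/null; python3 -c "
from h import *
tq(5)"
python3 -m crank '[[1,[0,0,0],[0,0,0.0873]],[1,[0,0,0],[0,0,0]]]' >/dev/null; python3 -c "
from h import *
tq(5)"
python3 -m crank '[[1,[0,0,0],[0,0,0.0873]],[1,[0,0,0],[0,0,0]]]' >/dev/null; python3 -c "
from h import *
tq(5)"
python3 -m crank '[[1,[0,0,0],[0,0,0.0873]],[1,[0,0,0],[0,0,0]]]' >/dev/null; python3 -c "
from h import *
tq(5);redang(viewer.camera('wrist'),(256,268),45)"
```

```text
17.62 T [ 0.019 -0.256  0.029 -0.036] Tz [0.021 0.047 0.047 0.023 0.032 0.006] F [1.6 0.2 5.1] jaw -28.53 j7 -0.485 w 0.45 p [ 0.5115 -0.116   0.0918]
red world -20.8 n 294
18.03 T [ 0.077 -0.213  0.001  0.511] Tz [-0.062  0.042  0.026  0.012 -0.013] F [1.3 0.5 5.5] jaw -23.53 j7 -0.401 w 0.448 p [ 0.5114 -0.116   0.0918]
18.4 T [ 0.079 -0.134  0.038  0.486] Tz [ 0.062 -0.013  0.055  0.048  0.039] F [1.1 0.1 6.2] jaw -18.52 j7 -0.317 w 0.451 p [ 0.5114 -0.116   0.0917]
18.77 T [ 0.079 -0.038  0.032  0.466] Tz [0.034 0.024 0.055 0.028 0.017] F [0.5 0.4 6.3] jaw -13.52 j7 -0.233 w 0.452 p [ 0.5113 -0.116   0.0917]
19.13 T [0.115 0.022 0.054 0.435] Tz [0.028 0.083 0.108 0.041 0.012] F [ 0.3 -0.1  6.5] jaw -8.52 j7 -0.15 w 0.452 p [ 0.5112 -0.1159  0.0917]
red world -0.2 n 273
```

```bash
python3 -m crank '[[0.3,[0,0,0],[0,0,0]],[0.3,[0,0,0],[0,0,0]],[0.3,[0,0,0],[0,0,0]],[0.3,[0,0,0],[0,0,0]]]' >/dev/null; python3 -c "
from h import *
tq(1);redang(viewer.camera('wrist'),(256,268),45);
for i in range(3): viewer.camera('side')
redang(viewer.camera('wrist'),(256,268),45)"
```

```text
19.52 T [-0.041 -0.008  0.019 -0.   ] Tz [0.019] F [-0.4  0.   0.8] jaw -8.53 j7 -0.15 w 0.7 p [ 0.5106 -0.116   0.091 ]
red world 0.2 n 275
red world 0.3 n 276
```

```bash
python3 -m crank '[[0.5,[0,0,0],[0,0,0]],[1,[0,0,0],[0,0,0]],[1,[0,0,0],[0,0,0]],[1,[0,0,0],[0,0,0]],[1,[0,0,0],[0,0,0]],[1,[0,0,0],[0,0,0.07]],[1,[0,0,0],[0,0,0.07]],[1,[0,0,0],[0,0,0]]]' 50 >/dev/null; python3 -c "
from h import *
tq(5);redang(viewer.camera('wrist'),(256,268),45)"
python3 -m crank '[[0.3,[0,0,0],[0,0,0]],[0.3,[0,0,0],[0,0,0]],[0.3,[0,0,0],[0,0,0]],[0.3,[0,0,0],[0,0,0]]]' >/dev/null; python3 -c "
from h import *
tq(1);redang(viewer.camera('wrist'),(256,268),45);
viewer.camera('side')
redang(viewer.camera('wrist'),(256,268),45)"
```

```text
20.63 T [0.019 0.238 0.03  0.466] Tz [ 0.046  0.049  0.02  -0.01   0.046] F [-1.  -0.1  5. ] jaw -0.51 j7 -0.015 w 0.454 p [ 0.5112 -0.1161  0.0917]
red world 8.8 n 280
21.02 T [ 0.003 -0.013  0.011 -0.   ] Tz [0.011] F [-0.1 -0.1  0.3] jaw -0.51 j7 -0.015 w 0.703 p [ 0.5108 -0.116   0.0912]
red world 8.6 n 284
red world 8.4 n 282
```

```bash
python3 -m crank '[[0.3,[0,0,0],[0,0,0]],[0.3,[0,0,0],[0,0,0]],[0.3,[0,0,0],[0,0,0]],[0.3,[0,0,0],[0,0,0]],[0.3,[0,0,0],[0,0,0]],[0.3,[0,0,0],[0,0,0]],[0.3,[0,0,0],[0,0,0]],[0.3,[0,0,0],[0,0,0]],[0.3,[0,0,0],[0,0,0]],[0.3,[0,0,0],[0,0,0]],[0.3,[0,0,0],[0,0,0]],[0.3,[0,0,0],[0,0,0]]]' >/dev/null; python3 - <<'E'
from h import *
p=viewer.camera('wrist');redang(p,(256,268),45)
for n in('side','scene'):
    p=viewer.camera(n);locs(p,['side_guide_face','gauge'])
E
```

```text
red world 8.6 n 280
side_guide_face 0.68 [570.7  -4.9  92. ] [227. 179.]
side_guide_face 0.23 [ 310.8 -285.5   -2.4] [343. 197.]
gauge 0.95 [547.3  53.4  80. ] [218. 193.]
gauge 0.55 [300.4 410.3  -2.3] [170. 338.]
side_guide_face 0.64 [575.4  -2.6  87.1] [248. 224.]
gauge 0.77 [296.3 413.2   0.5] [388. 188.]
gauge 0.77 [ 195.2 -313.    -1. ] [176. 144.]
```

```bash
python3 -m crank '[[1,[0,0,0],[0,0,0]],[1,[0,0,0],[0,0,0]],[1,[0,0,0],[0,0,0]],[1,[0,0,0],[0,0,0]],[1,[0,0,0],[0,0,0.08]],[1,[0,0,0],[0,0,0.08]],[1,[0,0,0],[0,0,0.08]],[1,[0,0,0],[0,0,0.08]],[1,[0,0,0],[0,0,0.08]],[1,[0,0,0],[0,0,0.08]],[1,[0,0,0],[0,0,0]],[1,[0,0,0],[0,0,0]]]' 50 >/dev/null; python3 -c "
from h import *
tq(5);redang(viewer.camera('wrist'),(256,268),45)"
python3 -m crank '[[0,[0,0,0],[0,0,0]],[0,[0,0,0],[0,0,0]],[0,[0,0,0],[0,0,0]],[0,[0,0,0],[0,0,0]]]' >/dev/null; python3 -c "
from h import *
tq(1);redang(viewer.camera('wrist'),(256,268),45);
viewer.camera('side')
redang(viewer.camera('wrist'),(256,268),45)"
```

```text
23.72 T [0.068 0.554 0.047 0.061] Tz [0.036 0.093 0.026 0.04  0.038] F [-2.3  0.7  5.3] jaw 26.99 j7 0.443 w 0.452 p [ 0.5109 -0.1161  0.0917]
red world 36.2 n 282
24.1 T [-0.004 -0.04   0.005 -0.   ] Tz [0.005] F [-0.5  0.3  0. ] jaw 27.0 j7 0.443 w 0.986 p [ 0.5109 -0.116   0.0912]
red world 35.9 n 289
red world 36.0 n 287
```

```bash
python3 -m crank '[[0,[0,0,1.5],[0,0,0]],[0,[0,0,2],[0,0,0]],[0,[0,0,1],[0,0,0]],[0,[0,0,0],[0,0,0]]]' >/dev/null; python3 -c "
from h import *
tq(1);p=viewer.camera('wrist');save(p,'w6.png');redang(p,(253,232),40);redang(p,(253,232),34)
for n in('scene','side'):
    p=viewer.camera(n);save(p,n+'6.png');locs(p,['side_guide_face','gauge'])
"
```

```text
24.58 T [-0.044  0.007 -0.008  0.208] Tz [-0.008] F [0.3 0.  0.4] jaw 26.99 j7 0.476 w 1.0 p [ 0.5124 -0.1162  0.1385]
red world 36.4 n 152
red world 36.3 n 151
side_guide_face 0.68 [574.4  -5.5  89.6] [248. 224.]
gauge 0.9 [ 190.4 -311.5   -2.7] [177. 143.]
gauge 0.81 [ 2.979e+02  4.139e+02 -2.000e-01] [388. 188.]
side_guide_face 0.98 [574.3  -4.4  91.8] [226. 179.]
side_guide_face 0.63 [572.5  -2.3  84.4] [226. 181.]
gauge 0.96 [547.   54.9  83. ] [218. 193.]
gauge 0.91 [302.5 410.3  -2.3] [169. 337.]
```

View pics/w6.png

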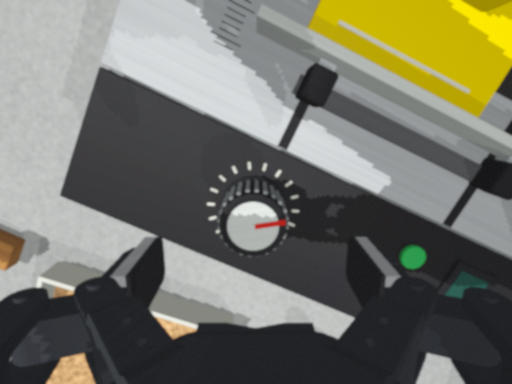

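```bash
python3 - <<'E'
from h import *
p=viewer.camera('wrist'); o=telemetry.get_obs()
M=np.eye(4);M[:3,:3]=R.from_quat(o['ee_rot']).as_matrix(); M[:3,3]=o['position']; X=np.linalg.inv(M)@p['cam_to_world']
def ticks(p):
    f=p['frame'].astype(int); g=((f.min(2)>140)*255).astype('uint8'); n,l,s,c=cv2.connectedComponentsWithStats(g)
    r=[]
    for i in range(1,n):
        if 3<=s[i,4]<=120:
            w=ray(p,c[i],.0805)*1e3-[511,-115.5,0]; d=np.hypot(*w[:2])
            if 22<d<36: r.append((round(float(np.degrees(np.arctan2(w[1],w[0]))),1),round(float(d),1)))
    print(len(r),sorted(r))
ticks(p)
M[:3,:3]=R.from_quat([-.422,.567,.423,.567]).as_matrix(); M[:3,3]=[.5111,-.1155,.1312]
ticks(dict(frame=cv2.imread('pics/wrist2.png')[...,::-1],cam_to_world=M@X,intrinsics=p['intrinsics']))
E
```

```text
13 [(-179.4, 30.0), (-160.0, 29.7), (-140.0, 29.3), (-119.5, 30.4), (3.7, 28.5), (24.4, 28.7), (43.9, 29.2), (64.0, 30.1), (83.5, 29.8), (103.1, 30.1), (122.5, 30.2), (141.8, 30.4), (161.1, 30.2)]
14 [(-177.3, 31.1), (-158.4, 31.2), (-139.8, 30.9), (-120.8, 30.6), (-109.7, 22.4), (-101.7, 29.8), (-81.9, 30.0), (44.7, 27.4), (65.1, 28.6), (85.7, 28.5), (105.9, 29.3), (125.7, 30.0), (144.9, 30.5), (163.9, 30.9)]
```

The knob rests at 36.3°, near three clicks back, and there is a visible gap between the guide and the gauge. Next I move over the gauge and measure the clearance: about 6.3 mm if the nip was at click 5, 2 mm more if it wasn't.

```bash
python3 -m crank '[[0,[0,0,2.6],[0,0,0.114]],[0,[0.5,1.5,2.6],[0,0,0.114]],[0,[1,2,0],[0,0,0.114]],[0,[1,2,0],[0,0,0.114]],[0,[1,2,0],[0,0,0.114]],[0,[1,2,0],[0,0,0.114]],[0,[1,2,0],[0,0,0.114]],[0,[1,2,0],[0,0,0.114]],[0,[1.2,2,0],[0,0,0.114]],[0,[1.1,1.5,0],[0,0,0.114]],[0,[0,0,0],[0,0,0]],[0,[0,0,0],[0,0,0]]]' ; python3 - <<'E'
from h import *
st()
p=viewer.camera('wrist');save(p,'w7.png');locs(p,['side_guide_face','fixed_guide_face','gauge'])
np.save('c7.npy',np.vstack([p['cam_to_world'],np.pad(p['intrinsics'],((0,0),(0,1)))]))
E
```

```text
clock: 25.98
position: [0.5989, 0.055, 0.1877]
ee_rot: [-0.51, 0.49, 0.511, 0.49]
ft_force: [0.1, -0.4, -0.4]
grip_width: 1.0
25.98 j [ 0.506  0.442 -0.873  1.549  0.345  1.313  1.204] p [0.5989 0.055  0.1877] toolx [-0.001  0.001 -1.   ] jaw [-0.041  0.999  0.001] f [ 0.1 -0.4 -0.4] t [-0.03   0.032  0.007] w 1.0
fixed_guide_face 0.98 [565.9 109.5  89.4] [323. 156.]
gauge 0.69 [546.5  54.9  75.9] [256. 128.]
gauge 0.4 [712.3 262.8   2.6] [423. 272.]
```

View pics/w7.png

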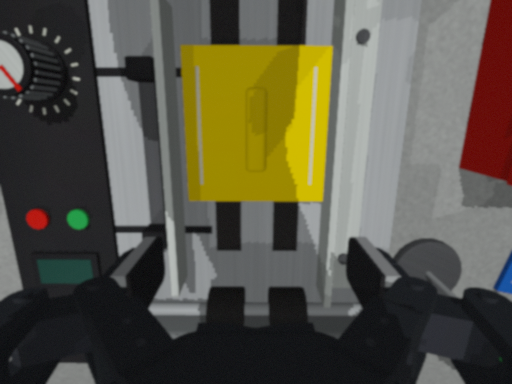

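```bash
python3 - <<'E'
import cv2,numpy as np
from h import ray
c=np.load('c7.npy');p=dict(cam_to_world=c[:4],intrinsics=c[4:,:3])
im=cv2.imread('pics/w7.png')[...,::-1].astype(int)
print(np.round(p['cam_to_world'][:3,3],3))
for r in (70,120,170):
    row=im[r-2:r+3].mean(0); 
    print(r,'L',[tuple(row[x].astype(int)) for x in range(150,192,1)]); print('R',[(x,)+tuple(row[x].astype(int)) for x in range(322,350,1)])
    Y=row[:,0]-row[:,2]; on=np.where(Y[150:360]>60)[0]+150; l,rr=on[0]-.5,on[-1]+.5
    print('gauge edges',l,rr,np.round(ray(p,(l,r),.088)*1e3,1),np.round(ray(p,(rr,r),.088)*1e3,1),'w',np.round((ray(p,(rr,r),.088)-ray(p,(l,r),.088))[1]*1e3,1))
    print('per px at .114',np.round((ray(p,(171,r),.114))*1e3,1),np.round((ray(p,(172,r),.114))*1e3,1),'.08:',np.round(ray(p,(180,r),.08)*1e3,1))
a=cv2.imread('pics/w7.png')[40:210,145:355];cv2.imwrite('pics/c7.png',cv2.resize(a,None,fx=3.5,fy=3.5,interpolation=cv2.INTER_CUBIC))
E
```

```text
[0.533 0.053 0.329]
70 L [(np.int64(22), np.int64(22), np.int64(23)), (np.int64(18), np.int64(18), np.int64(19)), (np.int64(20), np.int64(20), np.int64(20)), (np.int64(38), np.int64(39), np.int64(39)), (np.int64(73), np.int64(75), np.int64(73)), (np.int64(105), np.int64(109), np.int64(107)), (np.int64(123), np.int64(128), np.int64(125)), (np.int64(129), np.int64(134), np.int64(131)), (np.int64(129), np.int64(133), np.int64(130)), (np.int64(129), np.int64(133), np.int64(131)), (np.int64(129), np.int64(133), np.int64(131)), (np.int64(128), np.int64(132), np.int64(130)), (np.int64(121), np.int64(125), np.int64(122)), (np.int64(104), np.int64(108), np.int64(105)), (np.int64(84), np.int64(88), np.int64(86)), (np.int64(77), np.int64(79), np.int64(77)), (np.int64(76), np.int64(79), np.int64(76)), (np.int64(76), np.int64(79), np.int64(77)), (np.int64(76), np.int64(79), np.int64(76)), (np.int64(76), np.int64(79), np.int64(77)), (np.int64(76), np.int64(79), np.int64(77)), (np.int64(77), np.int64(80), np.int64(77)), (np.int64(77), np.int64(79), np.int64(78)), (np.int64(77), np.int64(79), np.int
[... 8682 characters left out ...]
 np.int64(177)), (340, np.int64(173), np.int64(178), np.int64(174)), (341, np.int64(168), np.int64(172), np.int64(169)), (342, np.int64(163), np.int64(168), np.int64(164)), (343, np.int64(163), np.int64(168), np.int64(164)), (344, np.int64(163), np.int64(168), np.int64(164)), (345, np.int64(163), np.int64(168), np.int64(164)), (346, np.int64(162), np.int64(167), np.int64(164)), (347, np.int64(162), np.int64(168), np.int64(164)), (348, np.int64(162), np.int64(168), np.int64(164)), (349, np.int64(162), np.int64(167), np.int64(164))]
gauge edges 186.5 324.5 [5.815e+02 5.000e-01 8.800e+01] [577.1 111.8  88. ] w 111.4
per px at .114 [576.8  -5.  114. ] [576.8  -4.2 114. ] .08: [583.4  -6.7  80. ]
```

View pics/c7.png

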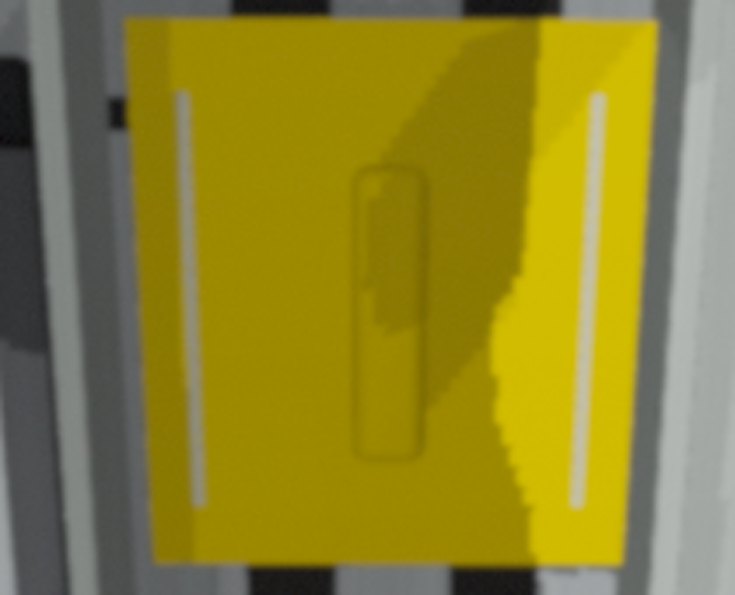

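```bash
python3 - <<'E'
import numpy as np
from h import ray
c=np.load('c7.npy');p=dict(cam_to_world=c[:4],intrinsics=c[4:,:3])
S={'fixtop':([340.3,336.8,333],.114),'sidetop':([163.3,166.8,170.2],.114),'sidefoot':([175.6,177.9,181],.08),'gL':([180.7,183.9,186.9],.088),'gR':([331.4,328.2,324.7],.088)}
L={}
for k,(u,z) in S.items():
    w=np.array([ray(p,(a,r),z) for a,r in zip(u,(70,120,170))])*1e3; f=np.polyfit(w[:,0],w[:,1],1); L[k]=f; print(k,'y at x=540',round(np.polyval(f,540),2),'slope',round(f[0],4))
E
```

```text
fixtop y at x=540 110.57 slope 0.0347
sidetop y at x=540 -6.88 slope 0.0367
sidefoot y at x=540 -7.32 slope 0.0312
gL y at x=540 -1.01 slope 0.0439
gR y at x=540 110.79 slope 0.0336
```

```bash
python3 -m crank '[[0,[-4,-6,0],[0,0,0]],[0,[0,-4,0],[0,0,0]],[0,[0,-2,0],[0,0,0]],[0,[0,0,0],[0,0,0]],[0,[0,0,0],[0,0,0]]]'; python3 - <<'E'
import cv2
from h import *
c=np.load('c7.npy');redang(dict(frame=cv2.imread('pics/w7.png')[...,::-1],cam_to_world=c[:4],intrinsics=c[4:,:3]),(5,75),30)
p=viewer.camera('wrist');u=pix(p,[.511,-.1155,.116]);print(u);redang(p,u,30)
E
```

```text
clock: 26.6
position: [0.5755, -0.0433, 0.1884]
ee_rot: [0.509, -0.491, -0.509, -0.491]
ft_force: [0.8, 0.6, 0.3]
grip_width: 1.002
red world 35.8 n 139
[150.22894016 108.69175089]
red world 36.0 n 124
```

```bash
python3 - <<'E'
from h import *
c=np.load('c7.npy');q=dict(cam_to_world=c[:4],intrinsics=c[4:,:3]);print(np.round(ray(q,(256.4,129.5),.126),4))
st()
for n in('side','scene'):
    p=viewer.camera(n)
    for d in mark_of('gauge',p): print(np.round(W(p,d['location']),4))
E
```

```text
[0.545  0.0552 0.126 ]
26.65 j [ 0.691  0.377 -0.864  1.614  0.296  1.287  1.387] p [ 0.5756 -0.0413  0.1885] toolx [ 0. -0. -1.] jaw [-0.038  0.999 -0.   ] f [ 0.1  0.6 -0.3] t [ 0.052  0.017 -0.002] w 1.001
[ 0.3016  0.408  -0.0019]
[0.5471 0.054  0.0813]
[0.5471 0.059  0.0796]
[2.987e-01 4.118e-01 2.000e-04]
[ 0.1886 -0.3128 -0.0011]
```

```bash
python3 -m crank '[[0.5,[-1,3.2,0],[0,0,0]],[0.5,[-1,3.2,0],[0,0,0]],[0.5,[-1,3.2,0],[0,0,0]],[0.5,[0,0,0],[0,0,0]],[0.5,[0,0,0],[0,0,0]],[0.5,[0,0,0],[0,0,0]]]'; python3 - <<'E'
from h import *
st()
E
```

```text
clock: 27.35
position: [0.546, 0.0553, 0.1883]
ee_rot: [0.51, -0.49, -0.51, -0.49]
ft_force: [0.1, -1.0, -1.1]
grip_width: 0.501
27.35 j [ 0.592  0.321 -0.919  1.686  0.266  1.267  1.229] p [0.546  0.0553 0.1883] toolx [ 0. -0. -1.] jaw [-0.041  0.999 -0.   ] f [ 0.1 -1.  -1.1] t [-0.045 -0.024  0.002] w 0.501
```

```bash
python3 -m crank '[[0.5,[0,0,-2.5],[0,0,0]],[0.5,[0,0,-2.5],[0,0,0]],[0.5,[0,0,-2.2],[0,0,0]],[0.5,[0,0,-1.5],[0,0,0]],[0.5,[0,0,-0.7],[0,0,0]],[0.5,[0,0,0],[0,0,0]],[0.5,[0,0,0],[0,0,0]]]' 40;  python3 -m crank '[[1,[0,0,0],[0,0,0]],[1,[0,0,0],[0,0,0]],[1,[0,0,0],[0,0,0]],[1,[0,0,0],[0,0,0]],[1,[0,0,0],[0,0,0]],[1,[0,0,0],[0,0,0]]]' 40
```

```text
clock: 27.93
position: [0.5463, 0.0549, 0.0947]
ee_rot: [-0.51, 0.49, 0.51, 0.49]
ft_force: [0.4, 0.3, -0.0]
grip_width: 0.501
clock: 28.43
position: [0.5468, 0.0534, 0.0956]
ee_rot: [0.511, -0.491, -0.508, -0.49]
ft_force: [-2.1, -6.3, 6.0]
grip_width: 0.154
```

```bash
python3 -m crank '[[1,[0,-0.2,0.1],[0,0,0]],[1,[0,-0.1,0.3],[0,0,0]],[1,[0,0,0.6],[0,0,0]],[1,[0,0,1],[0,0,0]],[1,[0,0,1.5],[0,0,0]],[1,[0,0,1.5],[0,0,0]],[1,[0,0,1.5],[0,0,0]],[1,[0,0,1.5],[0,0,0]],[1,[0,0,1],[0,0,0]],[1,[0,0,0],[0,0,0]],[1,[0,0,0],[0,0,0]]]'; python3 - <<'E'
from h import *
st()
p=viewer.camera('side');save(p,'s8.png');locs(p,['gauge','side_guide_face'])
p=viewer.camera('scene');locs(p,['gauge','gauge_tray','side_guide_face']);locs(viewer.camera('wrist'),['gauge'])
f=p['frame'];cv2.imwrite('pics/c8.png',cv2.resize(cv2.cvtColor(f,4)[150:290,90:330],None,fx=3.3,fy=3.3,interpolation=2))
E
```

```text
clock: 29.35
position: [0.546, 0.0524, 0.1847]
ee_rot: [0.51, -0.49, -0.51, -0.49]
ft_force: [0.1, -0.8, -1.8]
grip_width: 0.158
29.35 j [ 0.597  0.323 -0.919  1.692  0.269  1.259  1.232] p [0.546  0.0524 0.1847] toolx [ 0.001 -0.    -1.   ] jaw [-0.04   0.999 -0.   ] f [ 0.1 -0.8 -1.8] t [0.002 0.04  0.003] w 0.158
gauge 0.82 [300.5 409.8   0.8] [170. 337.]
gauge 0.81 [546.2  54.  172.2] [215. 168.]
side_guide_face 0.76 [571.4  -5.4  93.3] [227. 179.]
side_guide_face 0.3 [ 309.8 -289.6    4.2] [344. 195.]
gauge 0.9 [300.4 414.5  -1. ] [389. 189.]
gauge 0.68 [542.7  51.5 168. ] [270. 199.]
gauge_tray 0.57 [ 508.  -118.7  104.4] [212. 198.]
side_guide_face 0.46 [573.5  -4.   85.2] [248. 224.]
side_guide_face 0.3 [ 510.9 -119.3  104.7] [212. 198.]
gauge 0.74 [543.5  54.3 163.9] [256. 227.]
```

View pics/c8.png

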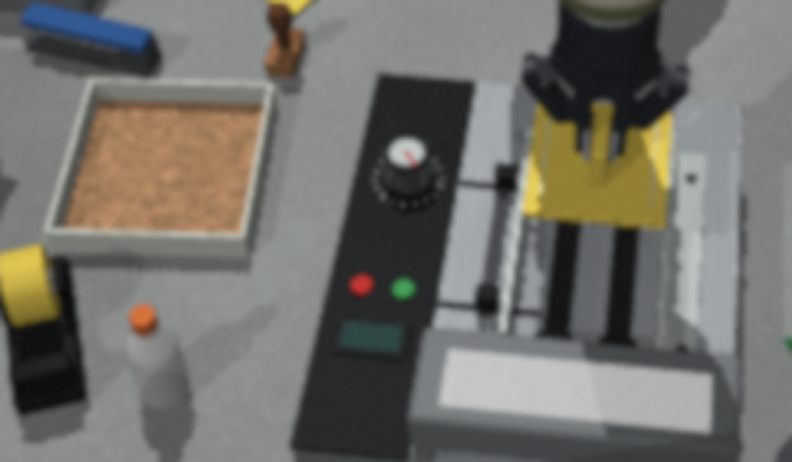

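```bash
python3 -m crank '[[1,[-0.3,-1.7,0],[0,0,0]],[1,[-0.6,-3.3,0],[0,0,0]],[1,[-0.6,-3.6,0],[0,0,0]],[1,[-0.6,-3.6,0],[0,0,0.02]],[1,[-0.6,-3.6,0],[0,0,0.02]],[1,[-0.6,-3.6,0],[0,0,0.02]],[1,[-0.6,-3.6,0],[0,0,0.02]],[1,[-0.6,-3.6,0],[0,0,0]],[1,[-0.6,-3.6,0],[0,0,0]],[1,[-0.6,-3.6,0],[0,0,0]],[1,[-0.6,-3.6,0],[0,0,0]],[1,[-0.6,-2.4,0],[0,0,0]]]'; python3 -m crank '[[1,[0,-1.2,0],[0,0,0]],[1,[0,0,-2],[0,0,0]],[1,[0,0,-2.5],[0,0,0]],[1,[0,0,-2.5],[0,0,0]],[1,[0,0,-2],[0,0,0]],[1,[0,0,-1],[0,0,0]],[1,[0,0,0],[0,0,0]],[1,[0,0,0],[0,0,0]]]'; python3 - <<'E'
from h import *
st()
p=viewer.camera('wrist');locs(p,['gauge_tray','gauge']);cv2.imwrite('pics/w9.png',cv2.cvtColor(p['frame'],4))
for n in('side','scene'): locs(viewer.camera(n),['gauge_tray','gauge'])
E
```

```text
clock: 30.8
position: [0.4754, -0.3497, 0.184]
ee_rot: [0.528, -0.47, -0.528, -0.47]
ft_force: [-0.5, -0.9, -1.4]
grip_width: 0.159
clock: 31.47
position: [0.4774, -0.3573, 0.0848]
ee_rot: [-0.529, 0.469, 0.529, 0.469]
ft_force: [-0.5, -0.2, -1.1]
grip_width: 0.156
31.47 j [ 1.112  0.485 -0.689  1.674  0.337  1.105  2.018] p [ 0.4774 -0.3573  0.0848] toolx [ 0.  0. -1.] jaw [-0.121  0.993  0.   ] f [-0.5 -0.2 -1.1] t [0.008 0.018 0.025] w 0.156
gauge 0.82 [ 476.8 -356.2   66.2] [255. 230.]
gauge_tray 0.88 [ 480.6 -357.1   -2.6] [315. 170.]
gauge_tray 0.67 [ 708.  -293.8    2.2] [260. 155.]
gauge 0.63 [ 477.  -356.5   71.1] [317. 154.]
gauge 0.59 [298.9 409.8  -1.4] [170. 338.]
gauge_tray 0.78 [ 4.729e+02 -3.622e+02 -4.000e-01] [140. 202.]
gauge_tray 0.18 [ 474.8 -351.8   67.8] [139. 188.]
gauge 0.76 [300.9 413.1   1.4] [388. 189.]
gauge 0.66 [ 194.4 -307.6   -4.6] [178. 145.]
```

View pics/w9.png

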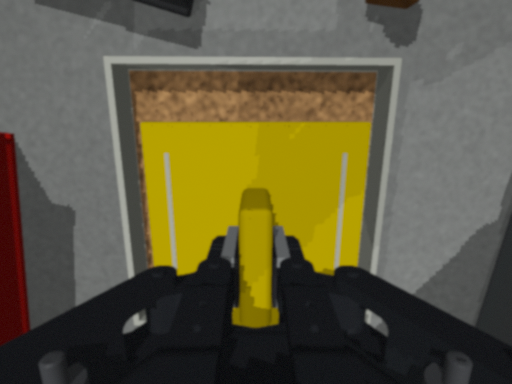

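The gauge sits square and central over the cork (plate 143–370 × 122+, tray walls 105–400). I lower it slowly.

```bash
python3 -m crank '[[1,[0,0,-1.5],[0,0,0]],[1,[0,0,-1.5],[0,0,0]],[1,[0,0,-1.2],[0,0,0]],[1,[0,0,-0.8],[0,0,0]],[1,[0,0,-0.5],[0,0,0]],[1,[0,0,-0.2],[0,0,0]],[1,[0,0,-0.2],[0,0,0]],[1,[0,0,-0.1],[0,0,0]],[1,[0,0,-0.1],[0,0,0]],[1,[0,0,0],[0,0,0]]]';python3 -m crank '[[1,[0,0,-0.1],[0,0,0]],[1,[0,0,-0.1],[0,0,0]],[1,[0,0,0],[0,0,0]]]'
```

```text
clock: 32.75
position: [0.477, -0.3578, 0.0236]
ee_rot: [0.529, -0.469, -0.529, -0.469]
ft_force: [-0.7, -0.2, -1.6]
grip_width: 0.159
clock: 33.0
position: [0.4768, -0.3577, 0.0213]
ee_rot: [-0.529, 0.469, 0.529, 0.469]
ft_force: [-1.2, -0.2, -2.1]
grip_width: 0.157
```

```bash
python3 -m crank '[[1,[0,0,-0.05],[0,0,0]],[1,[0,0,0],[0,0,0]]]';python3 -m crank '[[1,[0,0,-0.06],[0,0,0]],[1,[0,0,0],[0,0,0]]]';python3 -m crank '[[1,[0,0,-0.06],[0,0,0]],[1,[0,0,0],[0,0,0]]]'
```

```text
clock: 33.17
position: [0.4769, -0.3576, 0.0208]
ee_rot: [-0.529, 0.469, 0.529, 0.469]
ft_force: [-0.3, -0.3, -1.5]
grip_width: 0.153
clock: 33.33
position: [0.4769, -0.3577, 0.0202]
ee_rot: [-0.529, 0.469, 0.529, 0.469]
ft_force: [-0.6, -0.2, -0.8]
grip_width: 0.155
clock: 33.5
position: [0.4769, -0.3577, 0.0197]
ee_rot: [0.529, -0.469, -0.529, -0.469]
ft_force: [-0.1, 0.1, -0.3]
grip_width: 0.155
```

Weight is off the gripper (Fz went from −1.6 to −0.3 N), so the gauge is on the cork. I release and retreat.

```bash
python3 -m crank '[[0.8,[0,0,0],[0,0,0]],[0.7,[0,0,0],[0,0,0]],[0.6,[0,0,0],[0,0,0]],[0.5,[0,0,0],[0,0,0]],[0.5,[0,0,0],[0,0,0]],[0.5,[0,0,1],[0,0,0]],[0.5,[0,0,2],[0,0,0]],[0.5,[0,0,3],[0,0,0]],[0.5,[0,0,3],[0,0,0]],[0.5,[0,0,3],[0,0,0]],[0.5,[0,0,3],[0,0,0]],[0.5,[0,0,0],[0,0,0]]]' 20; python3 - <<'E'
from h import *
st()
p=viewer.camera('wrist');locs(p,['gauge_tray','gauge']);a=cv2.cvtColor(p['frame'],4)
q=viewer.camera('scene');b=cv2.resize(cv2.cvtColor(q['frame'],4)[150:270,90:250],(512,384),interpolation=2)
cv2.imwrite('pics/f.png',cv2.resize(np.hstack([a,b]),(800,300)))
s=viewer.camera('side');locs(s,['gauge','knob','side_guide_face'])
E
```

```text
clock: 34.5
position: [0.4795, -0.3587, 0.1768]
ee_rot: [0.532, -0.469, -0.526, -0.469]
ft_force: [0.4, 0.2, 0.4]
grip_width: 0.5
34.5 j [ 1.14   0.393 -0.723  1.584  0.272  1.258  2.064] p [ 0.4795 -0.3587  0.1768] toolx [ 0.007 -0.006 -1.   ] jaw [-0.12   0.993 -0.006] f [0.4 0.2 0.4] t [-0.061  0.01  -0.036] w 0.5
gauge 0.56 [ 475.5 -356.5   -0.6] [257. 170.]
gauge 0.86 [ 476.8 -357.1    3.3] [316. 169.]
gauge 0.51 [ 192.5 -316.4    3.7] [380. 206.]
knob 0.72 [ 511.6 -117.9   80.7] [265. 175.]
knob 0.36 [574.5  -6.7  84.9] [227. 180.]
side_guide_face 0.95 [570.9  -6.7  92.9] [227. 179.]
```

```bash
python3 - <<'E'
from h import *
q=viewer.camera('scene');u=pix(q,[.511,-.1155,.116]);redang(q,u,12)
locs(q,['gauge','blue_gauge','flag_stand','rubber_stamp','moistener','tape_dispenser','stapler','tally_counter'])
manip.hand_in()
E
```

```text
Traceback (most recent call last):
  File "h.py", line 40, in redang
    w=np.array([ray(p,(x,y),.116)[:2] for y,x in np.argwhere(m)]); vx,vy,_,_=cv2.fitLine((w*1e3).astype(np.float32),cv2.DIST_L2,0,.01,.01).ravel()
                                                                             ~~~~~~~~~~~^^^^^^^^^^^^^^^^^^^^^^^^^^^^^^^^^^^^^^^^^^^^^^^^^^
cv2.error: OpenCV(4.12.0) /io/opencv/modules/imgproc/src/linefit.cpp:618: error: (-215:Assertion failed) npoints2 >= 0 || npoints3 >= 0 in function 'fitLine'
```

```bash
python3 - <<'E'
from h import *
q=viewer.camera('scene')
locs(q,['gauge','blue_gauge','flag_stand','rubber_stamp','moistener','tape_dispenser','stapler','tally_counter'])
p=viewer.camera('wrist'); u=pix(p,[.511,-.1155,.116]); print(u)
try: redang(p,u,25)
except Exception as e: print('no view of red line')
print(manip.hand_in())
E
```

```text
gauge 0.85 [301.5 414.   -2. ] [388. 189.]
gauge 0.77 [ 192.4 -311.    -1.5] [177. 144.]
blue_gauge 0.87 [686.  406.6   0.8] [393. 294.]
blue_gauge 0.25 [ 509.3 -109.6   83.2] [215. 203.]
flag_stand 0.68 [711.5 261.4  -2.7] [338. 296.]
rubber_stamp 0.74 [ 308.8 -280.7    1.8] [178. 167.]
moistener 0.63 [ 703.4 -291.     1. ] [140. 267.]
tape_dispenser 0.55 [ 669.6 -408.     1.4] [104. 252.]
stapler 0.74 [ 325.  -480.8    1.8] [118. 164.]
stapler 0.23 [ 308.4 -279.9    2.5] [178. 167.]
tally_counter 0.56 [292.2 293.2   1.6] [351. 182.]
tally_counter 0.52 [567.4 107.   89. ] [288. 226.]
[576.11052452 292.40624598]
no view of red line
the job is handed in; nothing more can be done
None
```

I set the guide, moved the yellow gauge to the tray and handed the job in. It took about 35 s of robot time. The one thing I could not confirm is that the knob is sitting exactly in a click.

**What I did**
- **Nip:** I turned the knob clockwise about five clicks until it came up firm, at about 0.13 N m (roughly 20 N of nip), and stopped there.
- **Back off:** I turned it back three clicks and let go.
- **Gauge:** I lifted it by its handle and lowered it into the white tray. I let go once the gripper no longer carried its weight.

**What the last checks showed**
- **Guide:** With the gauge lying against the fixed guide, there is about 6.1 mm (±0.4) between it and the side guide. Three clicks should leave 6.0–6.5 mm.
- **Gauge:** The detector puts it at (0.477, −0.357), about the middle of the tray and at floor height. I had used all 12 pictures, so I did not see the final placement by eye.
- **Other things:** The loose items I checked are where they were, within detector accuracy, and the gripper is clear of everything.

**What disagreed**
- **No falling into clicks:** When let go, the knob did not visibly drop into clicks. After the nip it sprang back to a red-line angle of −21°, not the −27° click I expected from its start position. At later releases it stayed where I left it.
- **Releases on the way back:** Because of this I let go and gripped again a few times while turning back, to find where the clicks lie.
- **Final angle:** The knob was last seen at 36°. Clicks counted from its start angle put the target at 33°, and clicks counted from where it sprang back put it at 39°. It is therefore about 3° off either way, well within half a click. My final attempt to read the red line failed because it was out of view.

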